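# Pack levelling wedges head to tail in their tray

## Task

Two of the four levelling wedges for the printer enclosure already lie loosely in the plywood tray, not yet leaving room for the rest: shift them up as needed and pack the other two wedges from the table in with them, thick end to thin end alternately. All four must finish lying flat on the tray's floor, side by side, filling the tray. Leave the bottle, the cup and the steel ruler where they are.

Things in the scene. Friction and masses are not known exactly. Their poses are not given: they have to be found in the camera images.
- tray: open plywood tray fixed to the table, 114 mm (x) by 141 mm (y) outside, 25 mm high; walls and floor 5 mm thick, so the inside is 104 by 131 mm and 20 mm deep. Origin: centre of its underside. x runs along the length of the packed wedges, z up.
- tray_in (a point): centre of the tray's inner floor, tray axes. Four wedges fit only with slants together and straight sides together: from -y to +y centred at about y = -48, -16, +16, +48 mm, their x axes along the tray's +x, -x, +x, -x; 3 mm to spare in all across, 4 mm along.
- wedge_a_mid (a point): grey plastic wedge lying on its side, a right-angled trapezoid from above: 100 mm long, 44 mm wide at the thick end, 20 at the thin, 26 high, 80 g. Point: mid-block, 13 mm up. x to the thick end, z up; straight side at y = -16 mm, slanted side at y = +16 at the middle (+28 thick end, +4 thin). Loose in the tray, x roughly along the tray's +x, nearer its -y side than wedge_b, off the walls.
- wedge_b_mid (a point): wedge just like wedge_a, same point and axes. Loose in the tray, x roughly along the tray's -x, slant facing that of wedge_a across a gap of 2 to 5 mm; dragging one by its tab pushes the other along.
- wedge_c_mid (a point): wedge just like wedge_a, same point and axes; starts flat on the table, turned any way. Each wedge has an upright pull tab on top to hold it by: 14 mm thick (y), 34 mm long (x), 30 mm high, centred at x = +24 mm, y = 0, from 26 to 56 mm above the wedge's underside. Bottom edges chamfered 2.5 mm.
- wedge_d_mid (a point): wedge just like wedge_a, same point and axes, same tab; starts flat on the table on the other side of the tray from wedge_c, turned any way.
- bottle_mid (a point): blue plastic bottle, 60 mm across and 140 mm high, upright; its centre. To be left alone.
- cup_mid (a point): yellow plastic cup, 70 mm across and 60 mm high, upright; its centre. To be left alone.
- ruler_mid (a point): flat steel ruler, 30 by 180 by 6 mm; its centre. To be left alone.
Mind the look-alikes: they are no part of the job. What is shaped like the part that bears wedge_d_mid but orange is not meant.

How it is judged:
By the outcome, as a careful person would: the job done as asked, in the order asked, and still so for the second after the job is handed in, with the robot touching nothing.
It also fails if it takes over 67 s, if anything falls off the work surface, if the arm or the gripper's body presses on something with over 40 N, if the wrist force passes 120 N, or if a joint passes its speed limit or range.

## Robot

A 6-joint arm with a two-finger parallel gripper is mounted at the origin on the work surface. World frame = base frame: x ahead of the robot, y to its left, z up, the work surface at z = 0. Lengths are in mm, angles in rad, forces in N, time in s.
With the tool pointing down it reaches from about 350 to 1000 mm from the base axis. Payload 7.1 kg.
Tool frame: the origin (TCP) lies at the very end of the fingers, on their centre line; the grasp point (between the pads) lies robot.grip_depth behind it (robot.grip_depth is the distance from the TCP to the grasp point, in mm); z points along the fingers, y is the direction in which the jaws open and shut (so a half turn about z gives the same grasp; the last joint's range is limited). The gripper opens to 85 mm and grips with 20 to 120 N. Pads are 22 mm wide; open, the fingers measure 114 mm over their backs; the gripper's body (76 mm by 85 mm) begins 54 mm behind the grasp point. The pads swing forward as they close: fully open they stand 13 mm farther back than shut.
Start: joints at [1.093, 0.423, 1.63, -0, 1.089, -0.019], TCP at [276.763, 560.363, 231.319] pointing down, gripper open.
Joint ranges: [-3, 3], [-0.9, 2.11], [0.09, 2.58], [-1.31, 4.45], [0.11, 2.69], [-2.54, 2.54]. Speed limits (rad/s): [2.39, 2.39, 3.01, 3.14, 3.14, 3.14].

## Interface

Orientations are given as a rotation vector (axis times angle).
In Python, from plant import robot, snapshot gives the robot as it stands.
- The arm moves only by the tool jog_arm, never from a script. Its argument "steps" is a list that holds one entry, the list of rows, each a list of 7 numbers: the turn, a rotation vector about the tool's x, y, z scaled (see below), then the shift along the tool's x, y, z scaled (see below), then the opening, from -1 (shut) to 1 (fully open). A call has 1 to 12 rows; each row shifts and turns the commanded pose from where the row before left it, along the tool's axes as they then stand; what a row does not reach is not made up. The controller multiplies each number of a shift by 200 mm and each number of a turn by 4 degrees. A row lasts 1/12 s, in which the tool goes at most 41.7 mm and 7.16 degrees, less where a joint would pass 70% of its speed; a pose out of reach is approached as far as the arm can. A call with a number of a shift or a turn outside -1 to 1 is refused whole. A call with a gripper value outside its range is refused whole. The fingers move at their own pace and stop on an object; the grip force is fixed at half the most. Time passes only in rows, so rows that do not move let the fingers close. It gives the time, the measured TCP pose, the force and the opening at its end, in the units of the state.
- robot.observe(): the state, without advancing time (a new reading comes with each control period).
- snapshot(name): name is "scene" or "top"; returns a dict with "color" (384x512x3 uint8, red, green, blue), "camera_matrix" (3x3 intrinsics, pixels), "T" (4x4, takes a point from camera to world coordinates). Camera axes: x right, y up, looking along -z (the intrinsics and any distortion apply to the point x, -y, -z); pixel columns grow to the right and rows downward; lengths in mm; the calibration is good to about 2 mm. A picture is of the moment at which its call begins. There is no depth.
- robot.sign_off(): hands the job in, once; it reports no verdict.
The state is a dict: "time_s": time; "joint_pos": joint angles; "joint_vel": joint speeds; "effort": joint torques, N m; "tool_pos": TCP position; "ee_rot": TCP orientation; "wrist_force": force on the tool from outside, world axes, zero at the start; "wrist_torque": the same for the moment, N m; "grip_width": finger opening in mm.
Only numpy, scipy, OpenCV 4.12 (cv2) and the standard library are available. Lean on these libraries where they do the work, as an engineer would, in place of code of your own. Each camera call takes 0.05 s, during which the arm holds its last target.

## Working session

There is one attempt and no reset: what is moved stays moved. The work goes in short steps, Python scripts to look and compute and a tool call to move; the robot and the scene stay as the last step left them, time stands still between calls to the robot, and variables do not carry over. Pictures are saved under pics/ and viewed, and the job is handed in when it is done.

Besides the shell and the picture viewer there is one more tool, called after "Emit:" in YAML: its name, and indented under it one key for each argument. jog_arm: Moves the arm, as the interface text tells. Its arguments: {"type":"object","properties":{"steps":{"type":"array","items":{"type":"array","items":{"type":"array","items":{"type":"number","minimum":-1,"maximum":1}}}}},"required":["steps"]}

```bash
ls; mkdir -p pics; python3 - <<'E'
from plant import robot, snapshot
import cv2,json
print(robot.observe(), robot.grip_depth)
for n in ("scene","top"):
    s=snapshot(n); cv2.imwrite(f"pics/{n}0.png",cv2.resize(s["color"][:,:,::-1],(800,600),interpolation=cv2.INTER_CUBIC)); print(s["camera_matrix"],s["T"],[k for k in s])
    import numpy as np; np.savez(f"{n}0.npz",**s)
E
```

```text
pics
{'time_s': 0.0, 'joint_pos': array([ 1.09296309e+00,  4.23848475e-01,  1.63069851e+00,  3.81876645e-05,
        1.08861337e+00, -1.89790536e-02]), 'joint_vel': array([-0.00103803,  0.00013637,  0.00053462,  0.00012966,  0.00066525,
        0.00019658]), 'effort': array([-2.45667732e-03, -5.57386494e+01, -2.81740272e+01, -1.39543245e-04,
        7.44911085e-03,  2.05382020e-05]), 'tool_pos': array([276.52611263, 559.8784112 , 230.53758791]), 'ee_rot': array([-7.14391753e-01, -3.05885855e+00,  2.37356962e-03]), 'wrist_force': array([-0.60832817, -0.56907447,  0.46414283]), 'wrist_torque': array([-0.04041256, -0.05770728, -0.03156318]), 'grip_width': 85.27074907632286} 18.700000000000003
[[379.07558098   0.         259.24002777]
 [  0.         379.07558098 198.88612558]
 [  0.           0.           1.        ]] [[ 1.40674883e-01 -6.44404141e-01  7.51634140e-01  1.32645824e+03]
 [ 9.90049213e-01  8.87824291e-02 -1.09179837e-01 -7.72470379e+01]
 [ 3.62403411e-03  7.59513650e-01  6.50481270e-01  6.66680911e+02]
 [ 0.00000000e+00  0.00000000e+00  0.00000000e+00  1.00000000e+00]] ['color', 'camera_matrix', 'T']
[[380.89930876   0.         259.14447775]
 [  0.         380.89930876 190.24658115]
 [  0.           0.           1.        ]] [[-2.68093382e-02  9.99041922e-01 -3.45904320e-02  5.77290719e+02]
 [-9.99592583e-01 -2.71310298e-02 -8.86431793e-03  2.32932313e+01]
 [-9.79429926e-03  3.43386927e-02  9.99362260e-01  9.67028740e+02]
 [ 0.00000000e+00  0.00000000e+00  0.00000000e+00  1.00000000e+00]] ['color', 'camera_matrix', 'T']
```

View pics/top0.png

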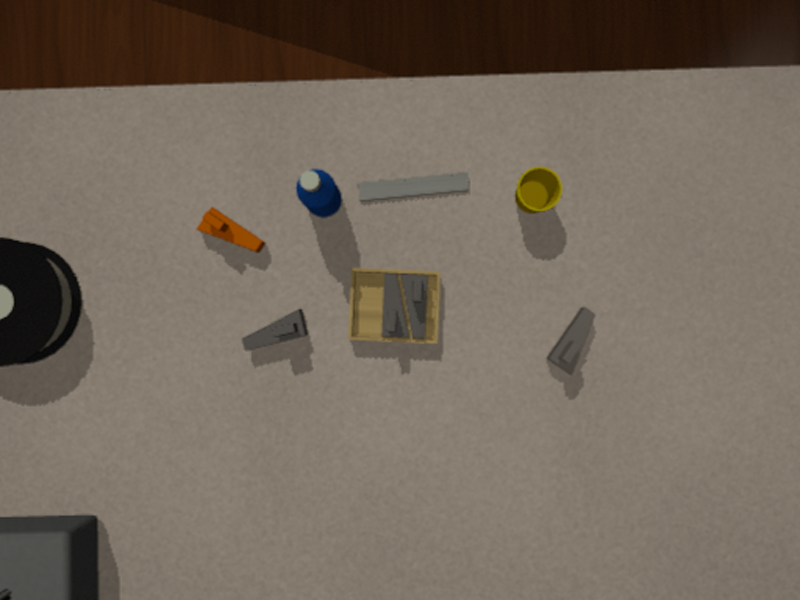

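View pics/scene0.png

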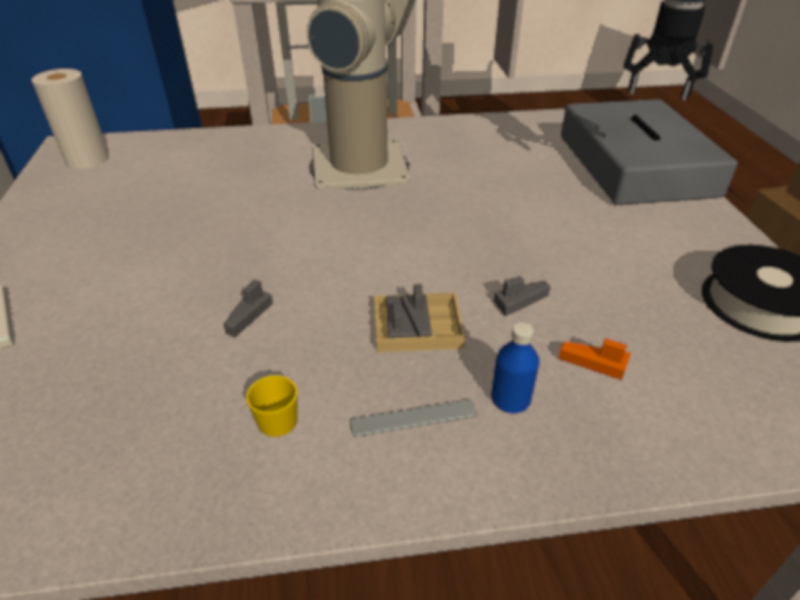

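The top view shows the tray around (395,305), with two wedges inside on its right. There are grey wedges on the table at (275,330) and (570,340), and an orange look-alike at (230,230). The other objects are the bottle (318,192), ruler (413,187) and cup (538,190).

```bash
cat > h.py <<'E'
import numpy as np,cv2
def load(f):
    d=np.load(f); return d["color"],d["camera_matrix"],d["T"]
def proj(P,K,T):
    P=np.atleast_2d(P); q=(P-T[:3,3])@T[:3,:3]
    q=q*[1,-1,-1]; u=q@K.T; return u[:,:2]/u[:,2:]
def unproj(uv,z,K,T):
    uv=np.atleast_2d(uv); d=np.c_[uv,np.ones(len(uv))]@np.linalg.inv(K).T*[1,-1,-1]@T[:3,:3].T
    o=T[:3,3]; t=(z-o[2])/d[:,2]; return o+d*t[:,None]
def crop(c,u0,v0,w,h,s,f,lines=[]):
    im=cv2.resize(c[v0:v0+h,u0:u0+w,::-1],None,fx=s,fy=s,interpolation=cv2.INTER_CUBIC)
    im=np.clip(im.astype(float)*1.8,0,255).astype(np.uint8)
    for L,col in lines:
        p=((np.asarray(L)+0.5-[u0,v0])*s).astype(np.int32); cv2.polylines(im,[p],False,col,1,cv2.LINE_AA)
    for i in range(0,w,10): cv2.putText(im,str(u0+i),(i*s,10),0,.35,(0,255,255),1); cv2.line(im,(i*s,12),(i*s,18),(0,255,255),1)
    for i in range(0,h,10): cv2.putText(im,str(v0+i),(0,i*s+4),0,.35,(0,255,255),1)
    cv2.imwrite(f,im)
def R2(a): return np.array([[np.cos(a),-np.sin(a)],[np.sin(a),np.cos(a)]])
# underside z0; returns loops
def wedge(x,y,a,z0):
    f=np.array([[50,-16],[50,28],[-50,4],[-50,-16],[50,-16]],float)
    t=np.array([[41,-7],[41,7],[7,7],[7,-7],[41,-7]],float)
    g=lambda q,z:np.c_[q@R2(a).T+[x,y],np.full(len(q),z0+z)]
    return [g(f,0),g(f,26),g(t,26),g(t,56)]
def tray(x,y,a):
    g=lambda hx,hy,z:np.c_[np.array([[-hx,-hy],[hx,-hy],[hx,hy],[-hx,hy],[-hx,-hy]])@R2(a).T+[x,y],np.full(5,z)]
    return [g(57,70.5,0),g(57,70.5,25),g(52,65.5,25),g(52,65.5,5)]
COL=[(255,0,0),(0,255,0),(0,0,255),(0,255,255)]
def lines(loops,K,T): return [(proj(L,K,T),COL[i]) for i,L in enumerate(loops)]
E
python3 - <<'E'
from h import *
c,K,T=load("top0.npz")
crop(c,215,165,75,60,10,"pics/t_tray.png")
crop(c,150,190,60,45,12,"pics/t_w1.png")
crop(c,340,190,55,55,11,"pics/t_w2.png")
E
```

```text
(no output)
```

View pics/t_tray.png

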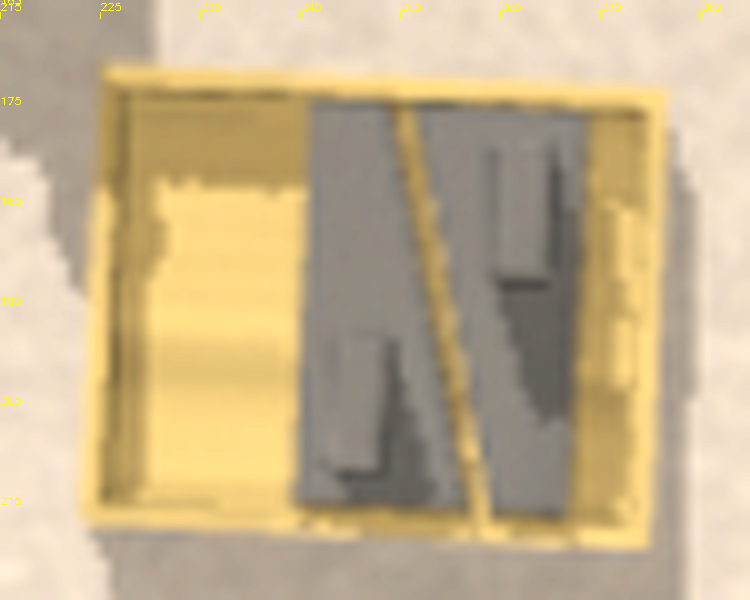

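View pics/t_w1.png

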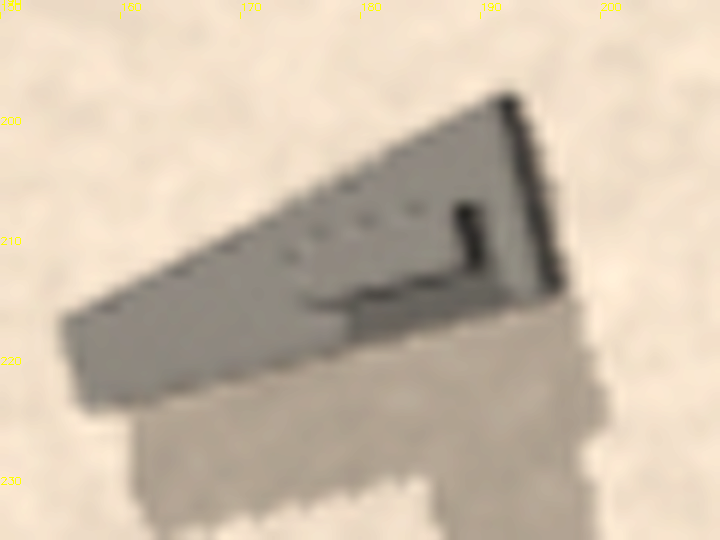

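View pics/t_w2.png

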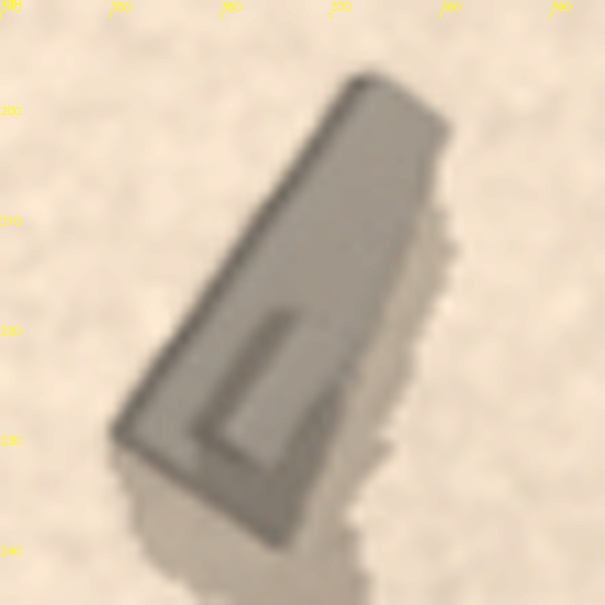

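```bash
cat > fit.py <<'E'
from h import *
from scipy.optimize import least_squares
c,K,T=load("top0.npz")
def s(pts,u0,v0,k): return (np.array(pts,float)+.5)/k-.5+[u0,v0]
def fitw(px,z0,g):
    f=np.array([[50,-16],[50,28],[-50,4],[-50,-16]],float)
    fun=lambda p:(proj(wedge(*p,z0)[1][:4],K,T)-px).ravel()
    r=least_squares(fun,g); return r.x,np.round(r.fun,2)
res={}
# order: straight-thick, slant-thick, slant-thin, straight-thin
res['L']=fitw(s([[545,293],[500,95],[63,320],[85,408]],150,190,12),0,[560,200,-1.3]); 
res['R']=fitw(s([[128,432],[282,540],[448,125],[375,80]],340,190,11),0,[560,-250,2.5])
res['a']=fitw(s([[590,110],[417,105],[492,515],[570,515]],215,165,10),5,[580,-10,0])
res['b']=fitw(s([[295,505],[467,510],[392,103],[310,100]],215,165,10),5,[580,20,3.1])
tp=s([[85,525],[650,548],[665,92],[103,68]],215,165,10) # -x+y, -x-y, +x-y,+x+y at z25
fun=lambda p:(proj(tray(*p)[1][:4],K,T)-tp[[1,2,3,0]]).ravel()
r=least_squares(fun,[580,20,0]); tr=r.x
print('tray',tr,np.degrees(tr[2]),np.round(r.fun,2))
for k,v in res.items():
    x,y,a=v[0]; tab=R2(a)@[24,0]+[x,y]; loc=R2(-tr[2])@([x,y]-tr[:2])
    print(k,np.round([x,y],1),'deg',round(np.degrees(a),1),'tab',np.round(tab,1),'in tray',np.round(loc,1),v[1])
import pickle; pickle.dump((tr,{k:v[0] for k,v in res.items()}),open('fit.pkl','wb'))
L=lines(tray(*tr),K,T)
for k in 'ab': L+=lines(wedge(*res[k][0],5),K,T)
crop(c,215,165,75,60,10,"pics/o_tray.png",L)
crop(c,150,190,60,45,12,"pics/o_w1.png",lines(wedge(*res['L'][0],0),K,T))
crop(c,340,190,55,55,11,"pics/o_w2.png",lines(wedge(*res['R'][0],0),K,T))
c,K,T=load("scene0.npz")
L=lines(tray(*tr),K,T)
for k in 'abLR': L+=lines(wedge(*res[k][0],5*(k in 'ab')),K,T)
crop(c,140,170,220,65,3,"pics/o_scene.png",L)
im=[cv2.imread(f"pics/o_{k}.png") for k in('tray','w1','w2')]
m=np.zeros((1200,1400,3),np.uint8); m[:600,:750]=im[0]; m[600:1140,:720]=im[1]; m[:605,760:1365]=im[2]; q=cv2.imread("pics/o_scene.png"); m[700:895,735:1395]=q
cv2.imwrite("pics/o_all.png",cv2.resize(m[:605,:],None,fx=.57,fy=.57))
E
python3 fit.py
```

```text
tray [ 5.97801611e+02  4.94020313e+01 -6.61669566e-02] -3.79108735530044 [ 0.18  0.18  0.4  -0.3  -0.21 -0.09 -0.37  0.21]
L [559.8 242.6] deg -77.7 tab [564.9 219.2] in tray [-50.7 190.3] [ 0.58  0.27  0.18 -0.52 -0.39 -0.15 -0.36  0.39]
R [ 538.6 -233.2] deg 143.0 tab [ 519.4 -218.8] in tray [ -40.4 -285.9] [-0.63  0.26  0.09  0.88  0.3  -0.26  0.25 -0.88]
a [596.   14.4] deg -4.4 tab [619.9  12.6] in tray [  0.5 -35. ] [ 0.21  0.12 -0.34 -0.25 -0.11 -0.14  0.23  0.27]
b [598.6  51.6] deg 176.0 tab [574.7  53.3] in tray [0.7 2.2] [-0.32 -0.02  0.39  0.26 -0.09 -0.1   0.01 -0.15]
```

View pics/o_tray.png

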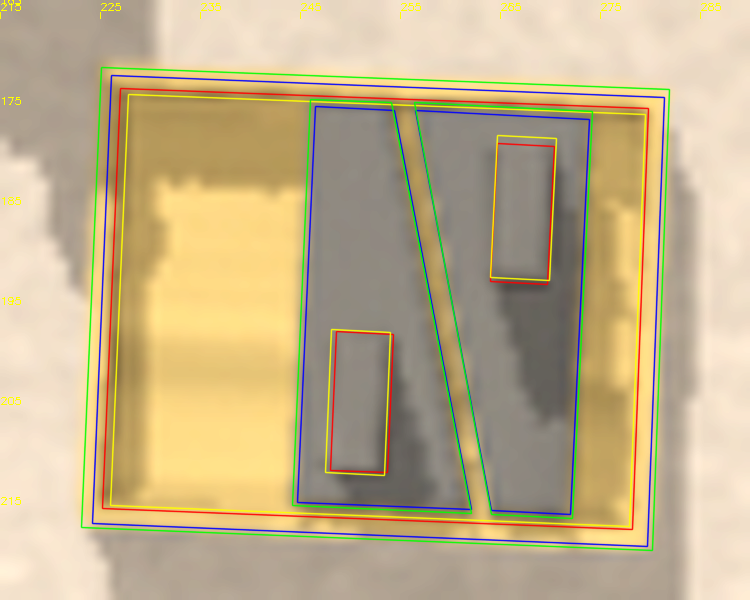

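View pics/o_w1.png

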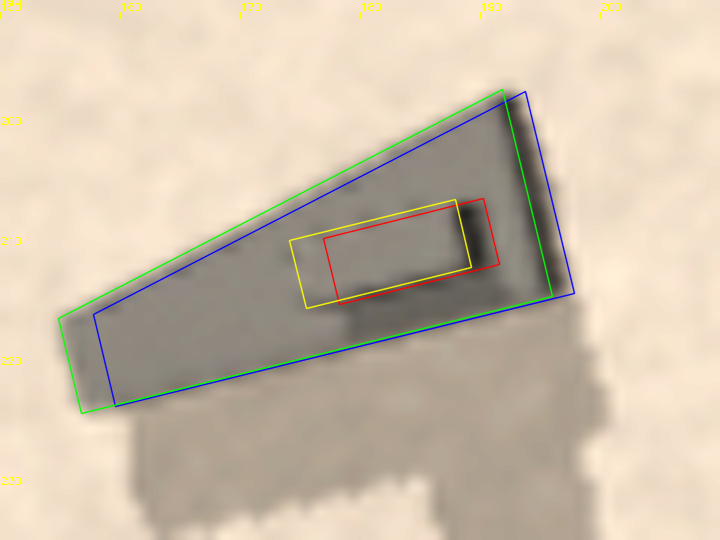

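View pics/o_w2.png

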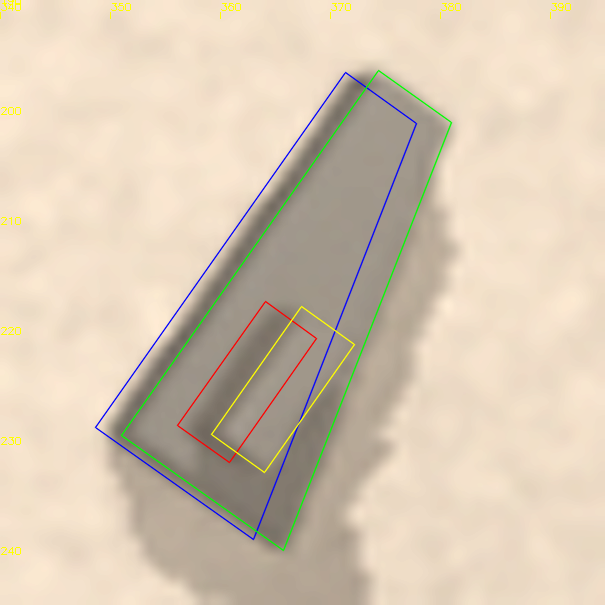

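View pics/o_scene.png

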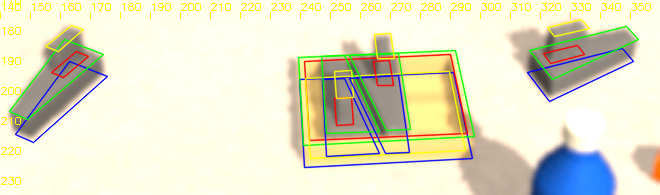

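Three things could be taken for a table wedge: grey at (275,330), grey at (570,340) and orange at (230,230), in top-picture pixels. I choose the two grey ones and leave the orange. In the crops, the overlays match the grey wedges' outlines, tabs and handedness.

Next I plan the first reach, to the tab of wedge_b.

```bash
cat > plan.py <<'E'
import sys,numpy as np
from scipy.spatial.transform import Rotation as R
from plant import robot
def st():
    o=robot.observe(); M=R.from_rotvec(o["ee_rot"]).as_matrix()
    return o,M
def goto(x,y,z,yawy):
    o,M=st(); p=o["tool_pos"]; cur=np.degrees(np.arctan2(M[1,1],M[0,1]))
    print("t",round(o["time_s"],2),"tcp",p.round(1),"yaw_y",cur.round(2),"tilt",np.degrees(np.arccos(-M[2,2])).round(2),"F",o["wrist_force"].round(1),"w",round(float(o["grip_width"]),1),"q6",o["joint_pos"][5].round(2))
    d=(yawy-cur+180)%360-180
    print("turn z units",round(-d/4,3))
    a=np.radians(yawy); ty=np.array([np.cos(a),np.sin(a)]); tx=np.array([-np.sin(a),np.cos(a)])
    v=np.array([x,y])-p[:2]
    print("after turn: shift units x %.4f y %.4f z %.4f"%(v@tx/200,v@ty/200,-(z-p[2])/200))
if __name__=="__main__": goto(*map(float,sys.argv[1:5]))
E
python3 plan.py 574.7 53.3 140 86.1; python3 - <<'E'
from h import *
c,K,T=load("top0.npz")
for n,uv,z in(("bottletop",(198,116),140),("cup",(345,121),60),("ruler",(264,120),6)): print(n,unproj(uv,z,K,T))
E
```

```text
t 0.1 tcp [276.5 559.9 230.6] yaw_y 63.72 tilt 0.08 F [ 1.  -0.7 -0. ] w 85.5 q6 -0.02
turn z units -5.596
after turn: shift units x -1.6596 y -2.4259 z 0.4530
bottletop [[772.24664647 160.17529345 140.        ]]
cup [[ 768.81679332 -178.44597966   60.        ]]
ruler [[788.71802621  14.69892862   6.        ]]
```

Emit:
jog_arm:
  steps:
    - [[0, 0, -0.933, 0, 0, 0, 0.2], [0, 0, -0.933, 0, 0, 0, 0.2], [0, 0, -0.933, 0, 0, 0, 0.2], [0, 0, -0.933, 0, 0, 0, 0.2], [0, 0, -0.933, 0, 0, 0, 0.2], [0, 0, -0.933, 0, 0, 0, 0.2], [0, 0, 0, -0.11, -0.16, 0, 0.2], [0, 0, 0, -0.11, -0.16, 0, 0.2], [0, 0, 0, -0.11, -0.16, 0, 0.2], [0, 0, 0, -0.11, -0.16, 0, 0.2], [0, 0, 0, -0.11, -0.16, 0, 0.2], [0, 0, 0, -0.11, -0.16, 0, 0.2]]

```text
time_s: 1.1
tool_pos: [395.7, 358.1, 231.0]
ee_rot: [-0.106, -3.139, 0.001]
wrist_force: [0.4, 1.0, -0.1]
grip_width: 51.6
```

Emit:
jog_arm:
  steps:
    - [[0, 0, 0, -0.11, -0.16, 0, 0.2], [0, 0, 0, -0.11, -0.16, 0, 0.2], [0, 0, 0, -0.11, -0.16, 0, 0.2], [0, 0, 0, -0.11, -0.16, 0.05, 0.2], [0, 0, 0, -0.11, -0.16, 0.1, 0.2], [0, 0, 0, -0.11, -0.16, 0.1, 0.2], [0, 0, 0, -0.11, -0.16, 0.1, 0.2], [0, 0, 0, -0.11, -0.16, 0.1, 0.2], [0, 0, 0, 0, 0, 0, 0.2], [0, 0, 0, 0, 0, 0, 0.2]]

```text
time_s: 1.93
tool_pos: [549.6, 96.7, 143.4]
ee_rot: [-0.112, -3.136, 0.001]
wrist_force: [-0.1, 0.7, 1.0]
grip_width: 51.5
```

```bash
python3 plan.py 574.7 53.3 36 86.1
```

```text
t 1.93 tcp [549.6  96.7 143.4] yaw_y 85.9 tilt 0.18 F [-0.1  0.7  1. ] w 51.5 q6 -1.35
turn z units -0.051
after turn: shift units x -0.1398 y -0.2079 z 0.5369
```

Emit:
jog_arm:
  steps:
    - [[0, 0, -0.05, -0.07, -0.104, 0, 0.2], [0, 0, 0, -0.07, -0.104, 0, 0.2], [0, 0, 0, 0, 0, 0.15, 0.2], [0, 0, 0, 0, 0, 0.15, 0.2], [0, 0, 0, 0, 0, 0, 0.2], [0, 0, 0, 0, 0, 0, 0.2]]

```text
time_s: 2.43
tool_pos: [573.7, 56.2, 84.4]
ee_rot: [-0.099, -3.137, 0.0]
wrist_force: [1.4, 1.1, 1.1]
grip_width: 51.2
```

```bash
python3 plan.py 574.7 53.3 36 86.1; cat > look.py <<'E'
from h import *
from plant import snapshot
import sys
def grab(tag,names=("scene","top")):
    for n in names: np.savez(f"{n}_{tag}.npz",**snapshot(n))
if __name__=="__main__":
    t=sys.argv[1]; names=sys.argv[2].split(",") ; grab(t,names)
    for n in names:
        c,K,T=load(f"{n}_{t}.npz")
        if n=="scene": crop(c,225,155,90,75,8,f"pics/{n}_{t}.png")
        else: crop(c,210,160,85,65,9,f"pics/{n}_{t}.png")
E
python3 look.py 1 scene
```

```text
t 2.43 tcp [573.7  56.2  84.4] yaw_y 86.37 tilt 0.2 F [1.4 1.1 1.1] w 51.2 q6 -1.43
turn z units 0.067
after turn: shift units x -0.0061 y -0.0140 z 0.2421
```

View pics/scene_1.png

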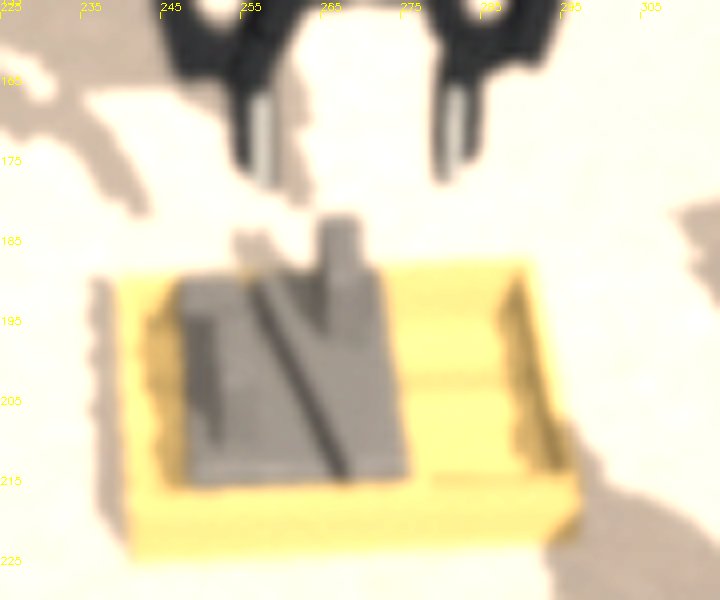

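The scene crop shows the pads at (256,178) and (282,180) on either side of b's tab at (267,185), which is well centred. I go down and close.

Emit:
jog_arm:
  steps:
    - [[0, 0, 0, -0.006, -0.014, 0.06, 0.2], [0, 0, 0, 0, 0, 0.06, 0.2], [0, 0, 0, 0, 0, 0.06, 0.2], [0, 0, 0, 0, 0, 0.06, 0.2], [0, 0, 0, 0, 0, 0, -1], [0, 0, 0, 0, 0, 0, -1], [0, 0, 0, 0, 0, 0, -1], [0, 0, 0, 0, 0, 0, -1], [0, 0, 0, 0, 0, 0, -1], [0, 0, 0, 0, 0, 0, -1]]

```text
time_s: 3.32
tool_pos: [576.5, 52.4, 37.5]
ee_rot: [0.101, 3.139, 0.0]
wrist_force: [-0.5, 0.1, -0.4]
grip_width: 12.7
```

```bash
python3 plan.py 574.7 53.3 36 86.1; python3 look.py 2 scene,top
```

```text
t 3.32 tcp [576.5  52.4  37.5] yaw_y 86.3 tilt 0.05 F [-0.5  0.1 -0.4] w 12.7 q6 -1.44
turn z units 0.05
after turn: shift units x 0.0092 y 0.0039 z 0.0073
```

View pics/scene_2.png

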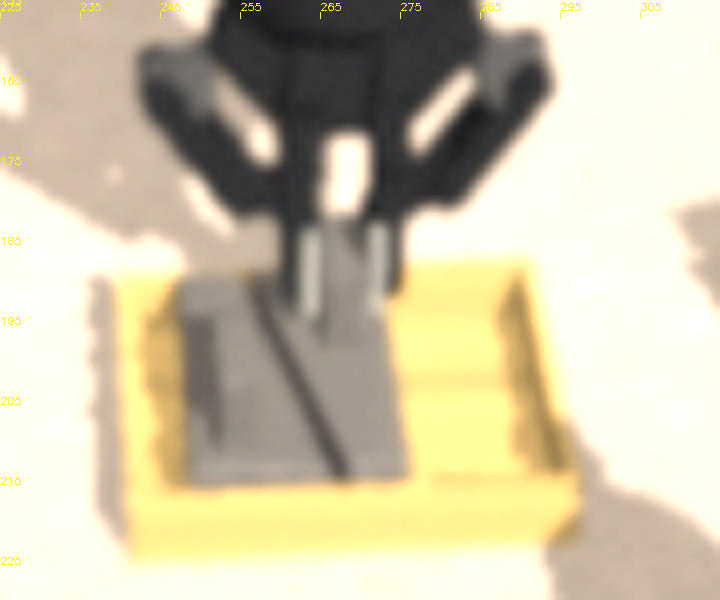

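Emit:
jog_arm:
  steps:
    - [[0, 0, 0.05, 0, -0.012, 0, -1], [0, 0, 0, 0, -0.012, 0, -1], [0, 0, 0, 0, -0.012, 0, -1], [0, 0, 0, 0, -0.012, 0, -1], [0, 0, 0, 0, -0.012, 0, -1], [0, 0, 0, 0, -0.012, 0, -1], [0, 0, 0, 0, 0, 0, -1]]

```text
time_s: 4.0
tool_pos: [575.2, 37.5, 37.0]
ee_rot: [0.107, 3.14, -0.0]
wrist_force: [0.3, -1.1, 0.2]
grip_width: 12.5
```

Emit:
jog_arm:
  steps:
    - [[0, 0, 0, 0, -0.007, 0, -1], [0, 0, 0, 0, 0, 0, -1]]

```text
time_s: 4.17
tool_pos: [575.2, 36.4, 37.0]
ee_rot: [0.107, 3.14, -0.0]
wrist_force: [-0.1, -0.5, 0.2]
grip_width: 13.0
```

Emit:
jog_arm:
  steps:
    - [[0, 0, 0, 0, -0.007, 0, -1], [0, 0, 0, 0, 0, 0, -1]]

```text
time_s: 4.33
tool_pos: [575.0, 35.2, 37.0]
ee_rot: [0.107, 3.14, -0.0]
wrist_force: [0.2, 0.5, -0.6]
grip_width: 13.1
```

```bash
python3 plan.py 574.7 53.3 36 86.1; python3 look.py 3 scene,top
```

```text
t 4.33 tcp [575.   35.2  37. ] yaw_y 86.11 tilt 0.0 F [ 0.2  0.5 -0.6] w 13.1 q6 -1.46
turn z units 0.003
after turn: shift units x 0.0079 y 0.0904 z 0.0051
```

View pics/scene_3.png

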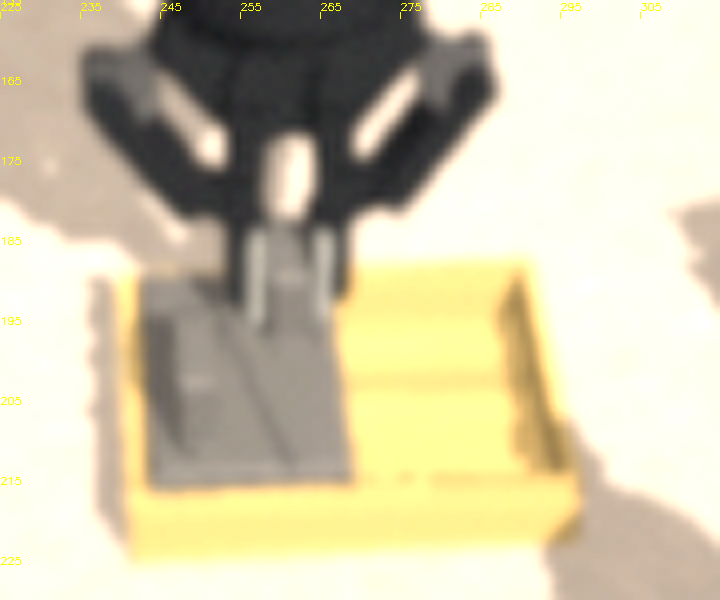

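The two wedges now touch, with about 2–3 mm left to the -y wall. I continue until I feel it.

Emit:
jog_arm:
  steps:
    - [[0, 0, 0, 0, -0.005, 0, -1], [0, 0, 0, 0, 0, 0, -1]]

```text
time_s: 4.6
tool_pos: [575.0, 34.2, 37.0]
ee_rot: [0.107, 3.14, 0.0]
wrist_force: [0.0, 0.3, 0.9]
grip_width: 12.7
```

Emit:
jog_arm:
  steps:
    - [[0, 0, 0, 0, -0.005, 0, -1], [0, 0, 0, 0, 0, 0, -1]]

```text
time_s: 4.77
tool_pos: [575.0, 33.5, 37.0]
ee_rot: [0.107, 3.14, 0.001]
wrist_force: [-0.4, 3.6, 0.9]
grip_width: 12.4
```

Emit:
jog_arm:
  steps:
    - [[0, 0, 0, 0, -0.005, 0, -1], [0, 0, 0, 0, 0, 0, -1]]

```text
time_s: 4.93
tool_pos: [575.0, 33.4, 37.1]
ee_rot: [0.108, 3.139, 0.002]
wrist_force: [0.0, 7.4, 0.5]
grip_width: 13.2
```

Contact with the wall is felt at y≈33.4. I now ease off and feel for the tray's -x end wall with b, to calibrate x. This also loosens the slants.

Emit:
jog_arm:
  steps:
    - [[0, 0, 0, 0, 0.007, 0, -1], [0, 0, 0, 0.005, 0, 0, -1], [0, 0, 0, 0, 0, 0, -1]]

```text
time_s: 5.18
tool_pos: [573.8, 33.6, 37.0]
ee_rot: [-0.106, -3.14, 0.0]
wrist_force: [0.3, 0.5, 0.3]
grip_width: 12.8
```

Emit:
jog_arm:
  steps:
    - [[0, 0, 0, 0.005, 0, 0, -1], [0, 0, 0, 0, 0, 0, -1]]

```text
time_s: 5.35
tool_pos: [572.7, 33.6, 37.0]
ee_rot: [-0.107, -3.14, 0.0]
wrist_force: [0.8, -0.4, 0.0]
grip_width: 12.7
```

Emit:
jog_arm:
  steps:
    - [[0, 0, 0, 0.005, 0, 0, -1], [0, 0, 0, 0, 0, 0, -1]]

```text
time_s: 5.52
tool_pos: [572.6, 33.6, 37.2]
ee_rot: [0.107, 3.138, -0.0]
wrist_force: [4.2, -0.7, -1.3]
grip_width: 13.1
```

Emit:
jog_arm:
  steps:
    - [[0, 0, 0, 0.005, 0, 0, -1], [0, 0, 0, 0, 0, 0, -1]]

```text
time_s: 5.68
tool_pos: [572.5, 33.7, 37.4]
ee_rot: [0.107, 3.136, -0.0]
wrist_force: [5.3, -1.7, -2.5]
grip_width: 12.5
```

The felt walls put the tray centre within 0.2 mm of my vision fit, at (597.8,49.4). I release b, rise, and turn towards the left (+y) grey wedge, which goes in slot +16 with x along the tray's +x.

Emit:
jog_arm:
  steps:
    - [[0, 0, 0, -0.007, 0, 0, -1], [0, 0, 0, 0, 0, 0, 0], [0, 0, 0, 0, 0, 0, 0], [0, 0, 0, 0, 0, 0, 0], [0, 0, 0, 0, 0, 0, 0.1], [0, 0, 0, 0, 0, -0.06, 0.1], [0, 0, 0, 0, 0, -0.1, 0.1], [0, 0, 0, 0, 0, -0.1, 0.1], [0, 0, 0, 0, 0, -0.1, 0.1], [0, 0, 1, 0, 0, 0, 0.1], [0, 0, 1, 0, 0, 0, 0.1], [0, 0, 1, 0, 0, 0, 0.1]]

```text
time_s: 6.68
tool_pos: [572.6, 33.9, 110.6]
ee_rot: [0.439, 3.109, 0.0]
wrist_force: [-0.1, 0.1, 0.1]
grip_width: 46.9
```

Emit:
jog_arm:
  steps:
    - [[0, 0, 1, 0, 0, 0, 0.1], [0, 0, 1, 0, 0, 0, 0.1], [0, 0, 1, 0, 0, 0, 0.1], [0, 0, 1, 0, 0, 0, 0.1], [0, 0, 1, 0, 0, 0, 0.1], [0, 0, 1, 0, 0, 0, 0.1], [0, 0, 1, 0, 0, 0, 0.1], [0, 0, 1, 0, 0, 0, 0.1], [0, 0, 1, 0, 0, 0, 0.1], [0, 0, 1, 0, 0, 0, 0.1], [0, 0, 1, 0, 0, 0, 0.1], [0, 0, 1, 0, 0, 0, 0.1]]

```text
time_s: 7.68
tool_pos: [572.3, 33.8, 109.9]
ee_rot: [1.667, 2.663, 0.0]
wrist_force: [0.9, -0.9, -0.4]
grip_width: 46.8
```

```bash
python3 plan.py 564.9 219.2 100 12.3
```

```text
t 7.68 tcp [572.3  33.8 109.9] yaw_y 25.91 tilt 0.02 F [ 0.9 -0.9 -0.4] w 46.8 q6 -0.41
turn z units 3.402
after turn: shift units x 0.9134 y 0.1614 z 0.0496
```

Emit:
jog_arm:
  steps:
    - [[0, 0, 0.85, 0, 0, 0, 0.1], [0, 0, 0.85, 0, 0, 0, 0.1], [0, 0, 0.85, 0, 0, 0, 0.1], [0, 0, 0.85, 0, 0, 0, 0.1], [0, 0, 0, 0.152, 0.027, 0, 0.1], [0, 0, 0, 0.152, 0.027, 0, 0.1], [0, 0, 0, 0.152, 0.027, 0, 0.1], [0, 0, 0, 0.152, 0.027, 0, 0.1], [0, 0, 0, 0.152, 0.027, 0, 0.1], [0, 0, 0, 0.152, 0.027, 0, 0.1], [0, 0, 0, 0, 0, 0, 0.1], [0, 0, 0, 0, 0, 0, 0.1]]

```text
time_s: 8.68
tool_pos: [564.2, 220.4, 109.8]
ee_rot: [1.962, 2.453, 0.001]
wrist_force: [-1.1, 0.3, 0.7]
grip_width: 47.3
```

```bash
python3 plan.py 564.9 219.2 32 12.3;python3 look.py 4 top,scene; python3 - <<'E'
from h import *
c,K,T=load("scene_4.npz"); crop(c,300,140,70,70,8,"pics/s4.png")
E
```

```text
t 8.68 tcp [564.2 220.4 109.8] yaw_y 12.67 tilt 0.03 F [-1.1  0.3  0.7] w 47.3 q6 0.13
turn z units 0.093
after turn: shift units x -0.0066 y 0.0021 z 0.3888
```

View pics/s4.png

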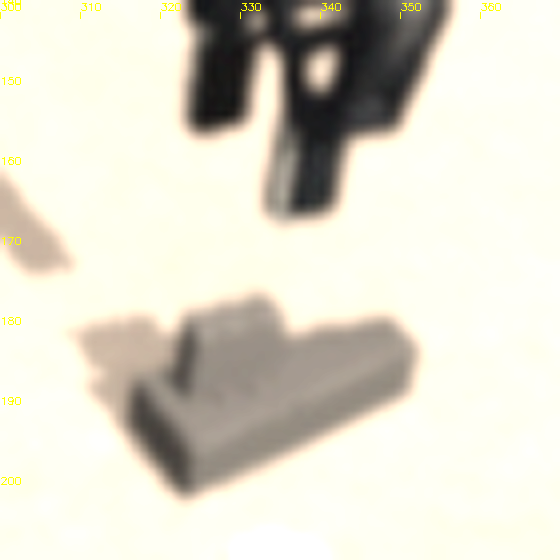

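View pics/top_4.png

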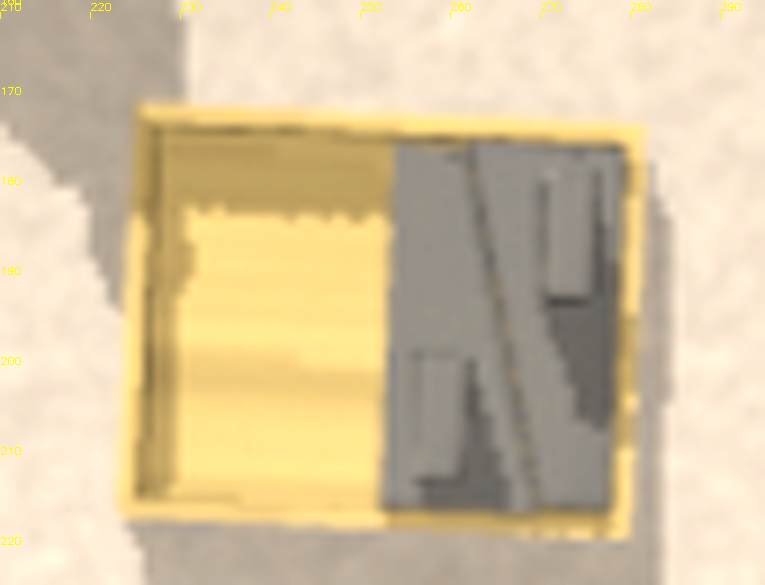

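The top crop shows a and b packed against the -y wall, with free floor from column 228 to 252. The scene crop shows the jaw over the tab at (327,180). I go down and grip.

Emit:
jog_arm:
  steps:
    - [[0, 0, 0.09, -0.006, 0.002, 0.09, 0.1], [0, 0, 0, 0, 0, 0.1, 0.1], [0, 0, 0, 0, 0, 0.1, 0.1], [0, 0, 0, 0, 0, 0.06, 0.1], [0, 0, 0, 0, 0, 0.038, 0.1], [0, 0, 0, 0, 0, 0, 0.1], [0, 0, 0, 0, 0, 0, -1], [0, 0, 0, 0, 0, 0, -1], [0, 0, 0, 0, 0, 0, -1], [0, 0, 0, 0, 0, 0, -1], [0, 0, 0, 0, 0, 0, -1], [0, 0, 0, 0, 0, 0, -1]]

```text
time_s: 9.78
tool_pos: [565.9, 218.0, 32.4]
ee_rot: [1.973, 2.443, 0.002]
wrist_force: [0.5, -2.0, 6.4]
grip_width: 12.9
```

```bash
python3 plan.py 564.9 219.2 32 12.3;python3 look.py 5 scene; python3 - <<'E'
from h import *
c,K,T=load("scene_5.npz"); crop(c,300,140,70,70,8,"pics/s5.png")
E
```

```text
t 9.78 tcp [565.9 218.   32.4] yaw_y 12.15 tilt 0.1 F [ 0.5 -2.   6.4] w 12.9 q6 0.14
turn z units -0.038
after turn: shift units x 0.0070 y -0.0035 z 0.0021
```

View pics/s5.png

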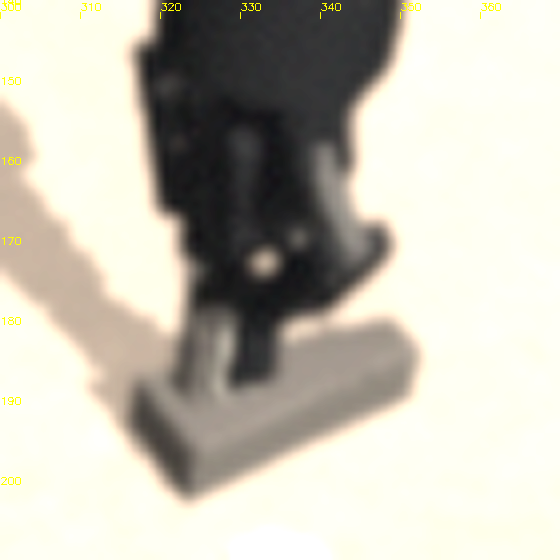

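Emit:
jog_arm:
  steps:
    - [[0, 0, 0, 0, 0, -0.04, -1], [0, 0, 0, 0, 0, -0.08, -1], [0, 0, 0, 0, 0, -0.1, -1], [0, 0, 0, 0, 0, -0.1, -1], [0, 0, 0, 0, 0, -0.08, -1], [0, 0, -0.5, 0, 0, 0, -1], [0, 0, -1, 0, 0, 0, -1], [0, 0, -1, 0, 0, 0, -1], [0, 0, -1, 0, 0, 0, -1], [0, 0, -1, 0, 0, 0, -1], [0, 0, -1, 0, 0, 0, -1], [0, 0, -1, 0, 0, 0, -1]]

```text
time_s: 10.83
tool_pos: [564.7, 217.9, 111.7]
ee_rot: [-1.368, -2.828, 0.0]
wrist_force: [0.5, -0.1, -0.8]
grip_width: 12.9
```

Emit:
jog_arm:
  steps:
    - [[0, 0, -1, 0, 0, 0, -1], [0, 0, -1, 0, 0, 0, -1], [0, 0, -1, 0, 0, 0, -1], [0, 0, -1, 0, 0, 0, -1], [0, 0, -1, 0, 0, 0, -1], [0, 0, -1, 0, 0, 0, -1], [0, 0, -1, 0, 0, 0, -1], [0, 0, -1, 0, 0, 0, -1], [0, 0, -1, 0, 0, 0, -1], [0, 0, -1, 0, 0, 0, -1], [0, 0, -1, 0, 0, 0, -1], [0, 0, -1, 0, 0, 0, -1]]

```text
time_s: 11.83
tool_pos: [564.7, 217.9, 111.7]
ee_rot: [-0.1, -3.14, 0.0]
wrist_force: [-0.5, -0.0, 0.2]
grip_width: 12.8
```

```bash
python3 plan.py 625.2 71.1 105 86.1
```

```text
t 11.83 tcp [564.7 217.9 111.7] yaw_y 86.35 tilt 0.02 F [-0.5 -0.   0.2] w 12.8 q6 -1.16
turn z units 0.063
after turn: shift units x -0.3516 y -0.7118 z 0.0334
```

Emit:
jog_arm:
  steps:
    - [[0, 0, 0.06, -0.0586, -0.1186, 0, -1], [0, 0, 0, -0.0586, -0.1186, 0, -1], [0, 0, 0, -0.0586, -0.1186, 0, -1], [0, 0, 0, -0.0586, -0.1186, 0, -1], [0, 0, 0, -0.0586, -0.1186, 0, -1], [0, 0, 0, -0.0586, -0.1186, 0, -1], [0, 0, 0, 0, 0, 0.1, -1], [0, 0, 0, 0, 0, 0.05, -1], [0, 0, 0, 0, 0, 0, -1], [0, 0, 0, 0, 0, 0, -1]]

```text
time_s: 12.67
tool_pos: [623.9, 71.5, 80.7]
ee_rot: [-0.111, -3.137, 0.0]
wrist_force: [0.3, -0.7, -0.1]
grip_width: 12.9
```

```bash
python3 plan.py 625.2 71.1 37.4 86.1;python3 look.py 6 scene,top
```

```text
t 12.67 tcp [623.9  71.5  80.7] yaw_y 85.94 tilt 0.15 F [ 0.3 -0.7 -0.1] w 12.9 q6 -1.41
turn z units -0.04
after turn: shift units x -0.0064 y -0.0014 z 0.2165
```

View pics/scene_6.png

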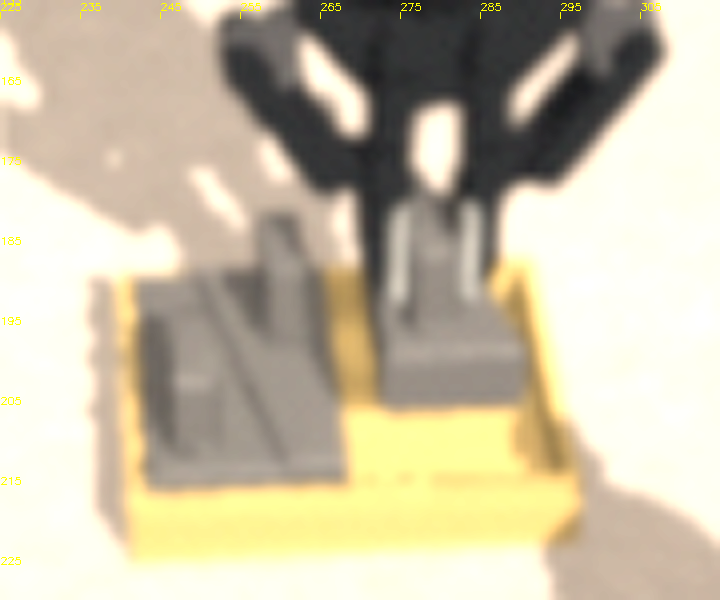

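View pics/top_6.png

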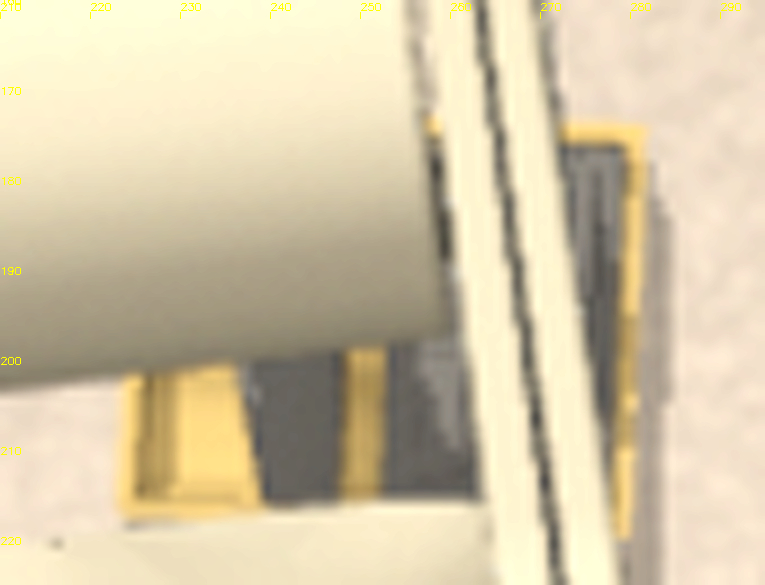

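c is held level over the free floor with a visible gap to b. Before lowering, I check its x position with an overlay.

```bash
python3 - <<'E'
from h import *
import pickle
tr,_=pickle.load(open('fit.pkl','rb'))
a=np.radians(-4.06); p=np.array([623.9,71.5])-R2(a)@[25.4,0]
c,K,T=load("scene_6.npz")
crop(c,225,155,90,75,8,"pics/o6.png",lines(wedge(*p,a,48.3),K,T)+lines(tray(*tr),K,T))
E
```

```text
(no output)
```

View pics/o6.png

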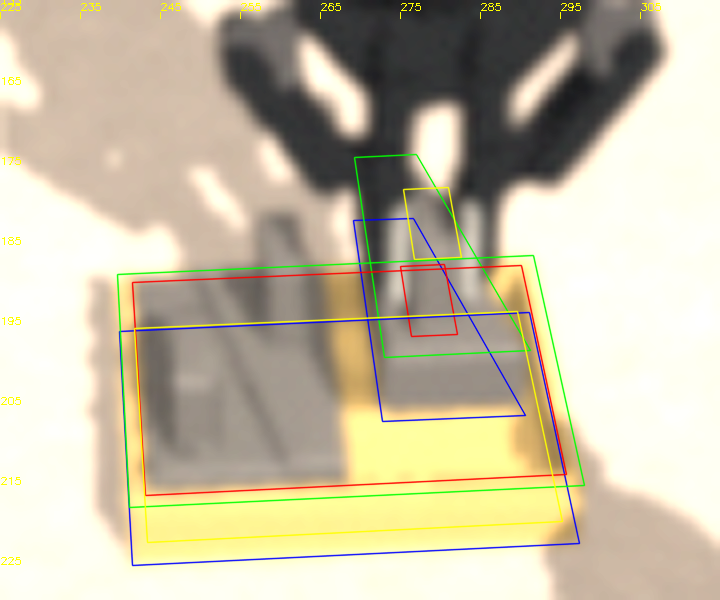

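Emit:
jog_arm:
  steps:
    - [[0, 0, -0.04, -0.009, 0, 0.05, -1], [0, 0, 0, 0, 0, 0.06, -1], [0, 0, 0, 0, 0, 0.06, -1], [0, 0, 0, 0, 0, 0.025, -1], [0, 0, 0, 0, 0, 0, -1]]

```text
time_s: 13.18
tool_pos: [625.4, 70.8, 40.1]
ee_rot: [-0.107, -3.136, 0.001]
wrist_force: [-0.2, 0.6, -1.4]
grip_width: 12.4
```

Emit:
jog_arm:
  steps:
    - [[0, 0, 0, 0, 0, 0.01, -1], [0, 0, 0, 0, 0, 0, -1]]

```text
time_s: 13.35
tool_pos: [627.0, 70.8, 40.1]
ee_rot: [-0.108, -3.14, 0.0]
wrist_force: [0.1, -0.2, 0.3]
grip_width: 12.6
```

Emit:
jog_arm:
  steps:
    - [[0, 0, 0, 0, 0, 0.01, -1], [0, 0, 0, 0, 0, 0, -1]]

```text
time_s: 13.52
tool_pos: [627.1, 70.7, 38.5]
ee_rot: [0.108, 3.139, 0.0]
wrist_force: [-0.4, 0.2, -1.2]
grip_width: 13.1
```

```bash
python3 plan.py 625.2 71.1 37.4 86.1;python3 look.py 7 scene
```

```text
t 13.52 tcp [627.1  70.7  38.5] yaw_y 86.06 tilt 0.02 F [-0.4  0.2 -1.2] w 13.1 q6 -1.41
turn z units -0.009
after turn: shift units x 0.0098 y 0.0011 z 0.0056
```

View pics/scene_7.png

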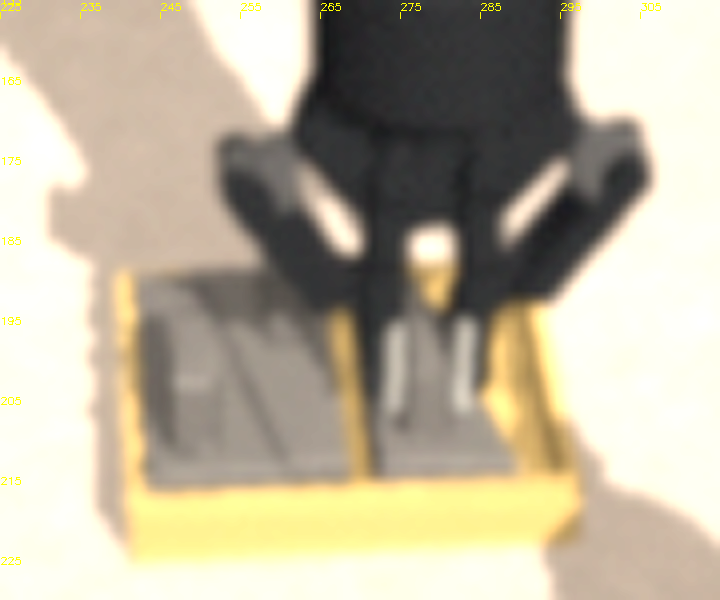

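Emit:
jog_arm:
  steps:
    - [[0, 0, 0, 0.005, 0, 0.005, -1], [0, 0, 0, 0, 0, 0, -1]]

```text
time_s: 13.73
tool_pos: [626.0, 70.8, 37.6]
ee_rot: [0.108, 3.139, 0.0]
wrist_force: [-0.6, 0.1, -0.0]
grip_width: 12.9
```

Emit:
jog_arm:
  steps:
    - [[0, 0, 0, 0, 0, 0.006, -1], [0, 0, 0, 0, 0, 0, -1]]

```text
time_s: 13.9
tool_pos: [626.2, 70.8, 37.4]
ee_rot: [0.108, 3.139, 0.0]
wrist_force: [-2.9, -1.4, 8.6]
grip_width: 12.9
```

Emit:
jog_arm:
  steps:
    - [[0, 0, 0, 0, 0, 0.004, -1], [0, 0, 0, 0, 0, 0, -1]]

```text
time_s: 14.07
tool_pos: [626.2, 70.7, 37.4]
ee_rot: [0.108, 3.139, 0.0]
wrist_force: [-5.5, -1.4, 16.5]
grip_width: 13.1
```

Emit:
jog_arm:
  steps:
    - [[0, 0, 0, 0, 0, -0.008, -1], [0, 0, 0, 0, -0.01, 0, -1], [0, 0, 0, 0, -0.01, 0, -1], [0, 0, 0, 0, -0.01, 0, -1], [0, 0, 0, 0, 0, 0, -1]]

```text
time_s: 14.48
tool_pos: [626.1, 64.7, 37.4]
ee_rot: [0.109, 3.139, 0.001]
wrist_force: [-0.7, 1.4, 6.6]
grip_width: 12.9
```

Emit:
jog_arm:
  steps:
    - [[0, 0, 0, 0, -0.006, 0, -1], [0, 0, 0, 0, 0, 0, -1]]

```text
time_s: 14.65
tool_pos: [626.0, 63.7, 37.4]
ee_rot: [0.109, 3.139, 0.001]
wrist_force: [-0.1, 2.2, 5.5]
grip_width: 12.7
```

Emit:
jog_arm:
  steps:
    - [[0, 0, 0, 0, -0.006, 0, -1], [0, 0, 0, 0, 0, 0, -1]]

```text
time_s: 14.82
tool_pos: [626.0, 62.5, 37.4]
ee_rot: [0.109, 3.139, 0.001]
wrist_force: [0.2, 2.4, 4.9]
grip_width: 12.9
```

Emit:
jog_arm:
  steps:
    - [[0, 0, 0, 0, -0.005, 0, -1], [0, 0, 0, 0, 0, 0, -1]]

```text
time_s: 14.98
tool_pos: [625.9, 61.7, 37.4]
ee_rot: [0.109, 3.139, 0.001]
wrist_force: [0.7, 2.8, 5.2]
grip_width: 12.6
```

Emit:
jog_arm:
  steps:
    - [[0, 0, 0, 0, -0.005, -0.003, -1], [0, 0, 0, 0, 0, 0, -1]]

```text
time_s: 15.15
tool_pos: [625.8, 61.5, 37.6]
ee_rot: [0.109, 3.139, 0.003]
wrist_force: [0.8, 7.3, 0.7]
grip_width: 12.8
```

Emit:
jog_arm:
  steps:
    - [[0, 0, 0, 0, -0.005, 0, -1], [0, 0, 0, 0, 0, 0, -1]]

```text
time_s: 15.32
tool_pos: [625.8, 61.4, 37.7]
ee_rot: [0.11, 3.138, 0.005]
wrist_force: [0.7, 11.9, 1.2]
grip_width: 13.0
```

Emit:
jog_arm:
  steps:
    - [[0, 0, 0, 0, -0.005, 0, -1], [0, 0, 0, 0, 0, 0, -1]]

```text
time_s: 15.48
tool_pos: [625.8, 61.3, 37.7]
ee_rot: [0.11, 3.138, 0.006]
wrist_force: [0.8, 16.4, 1.3]
grip_width: 12.8
```

```bash
python3 plan.py 625.2 61 37.4 86.1;python3 look.py 8 scene
```

```text
t 15.48 tcp [625.8  61.3  37.7] yaw_y 85.98 tilt 0.24 F [ 0.8 16.4  1.3] w 12.8 q6 -1.43
turn z units -0.029
after turn: shift units x 0.0031 y -0.0018 z 0.0016
```

View pics/scene_8.png

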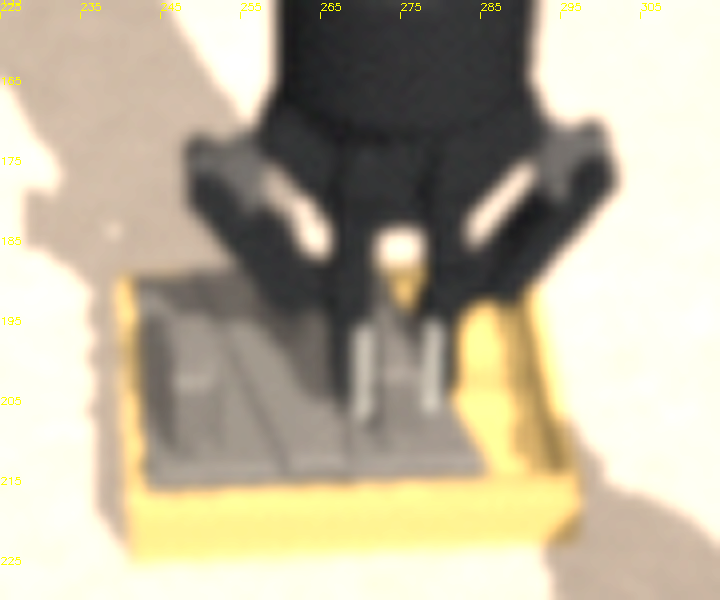

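All three are packed; contact was at y≈61.5 and the force then rose to 16 N. I release, rise and head for the right grey wedge.

Emit:
jog_arm:
  steps:
    - [[0, 0, 0, 0, 0.013, 0, -1], [0, 0, 0, 0, 0, 0, 0.1], [0, 0, 0, 0, 0, 0, 0.1], [0, 0, 0, 0, 0, 0, 0.1], [0, 0, 0, 0, 0, 0, 0.1], [0, 0, 0, 0, 0, -0.06, 0.1], [0, 0, 0, 0, 0, -0.1, 0.1], [0, 0, 0, 0, 0, -0.1, 0.1], [0, 0, 0, 0, 0, -0.1, 0.1], [0, 0, 0.9, 0, 0, 0, 0.1], [0, 0, 0.9, 0, 0, 0, 0.1], [0, 0, 0.9, 0, 0, 0, 0.1]]

```text
time_s: 16.53
tool_pos: [625.7, 60.8, 111.2]
ee_rot: [0.408, 3.113, 0.0]
wrist_force: [0.2, -0.7, 0.6]
grip_width: 46.9
```

Emit:
jog_arm:
  steps:
    - [[0, 0, 0.93, 0, 0, 0, 0.1], [0, 0, 0.93, 0, 0, 0, 0.1], [0, 0, 0.93, 0, 0, 0, 0.1], [0, 0, 0.93, 0, 0, 0, 0.1], [0, 0, 0.93, 0, 0, 0, 0.1], [0, 0, 0.92, 0, 0, 0, 0.1], [0, 0, 0, 0, 0, 0, 0.1]]

```text
time_s: 17.12
tool_pos: [625.5, 60.8, 110.5]
ee_rot: [1.001, 2.977, 0.0]
wrist_force: [-0.9, 0.2, -0.0]
grip_width: 46.9
```

```bash
python3 plan.py 519.4 -218.8 110 53
```

```text
t 17.12 tcp [625.5  60.8 110.5] yaw_y 52.84 tilt 0.04 F [-0.9  0.2 -0. ] w 46.9 q6 -0.84
turn z units -0.039
after turn: shift units x -0.4178 y -1.4356 z 0.0025
```

Emit:
jog_arm:
  steps:
    - [[0, 0, -0.04, -0.0522, -0.1794, 0, 0.1], [0, 0, 0, -0.0522, -0.1794, 0, 0.1], [0, 0, 0, -0.0522, -0.1794, 0, 0.1], [0, 0, 0, -0.0522, -0.1794, 0, 0.1], [0, 0, 0, -0.0522, -0.1794, 0, 0.1], [0, 0, 0, -0.0522, -0.1794, 0, 0.1], [0, 0, 0, -0.0522, -0.1794, 0, 0.1], [0, 0, 0, -0.0522, -0.1794, 0, 0.1], [0, 0, 0, 0, 0, 0, 0.1], [0, 0, 0, 0, 0, 0, 0.1]]

```text
time_s: 17.95
tool_pos: [519.2, -220.7, 110.2]
ee_rot: [0.996, 2.979, -0.0]
wrist_force: [0.7, 0.8, -0.4]
grip_width: 46.9
```

```bash
python3 plan.py 519.4 -218.8 32 53;python3 look.py 9 top,scene; python3 - <<'E'
from h import *
import pickle
tr,r=pickle.load(open('fit.pkl','rb'))
c,K,T=load("scene_9.npz"); crop(c,130,130,75,75,8,"pics/s9.png",lines(wedge(*r['R'],0)[1:],K,T))
E
```

```text
t 17.95 tcp [ 519.2 -220.7  110.2] yaw_y 53.02 tilt 0.04 F [ 0.7  0.8 -0.4] w 46.9 q6 -1.35
turn z units 0.005
after turn: shift units x 0.0050 y 0.0084 z 0.3911
```

View pics/s9.png

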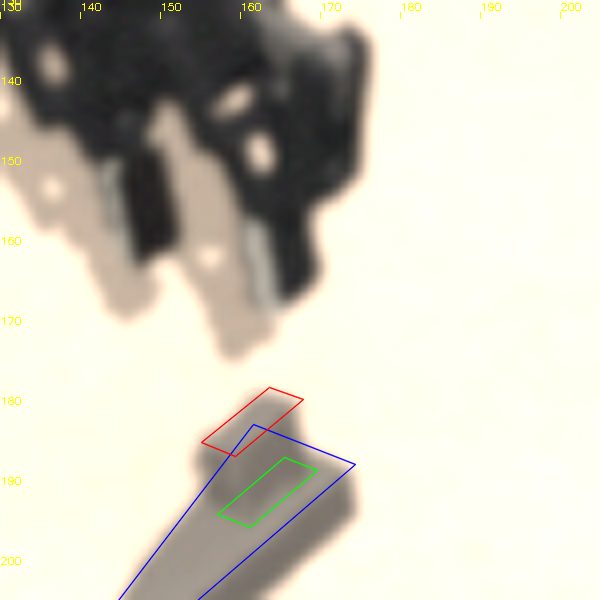

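View pics/top_9.png

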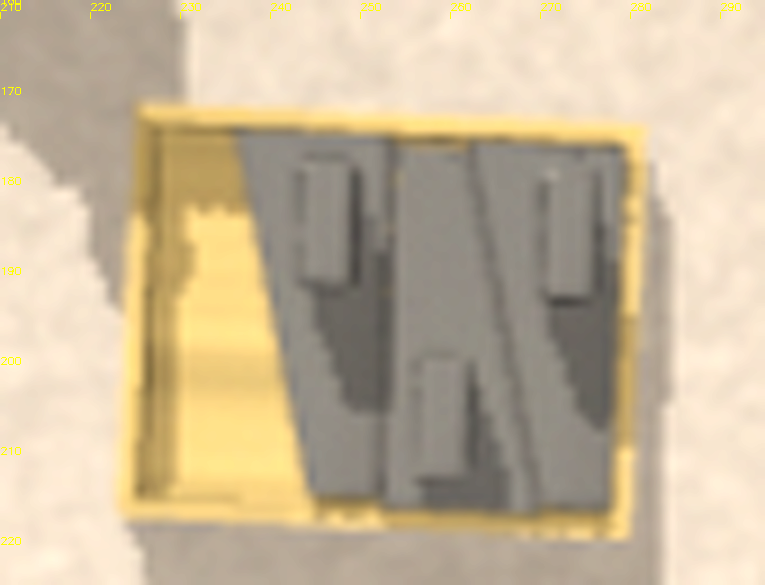

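The top crop shows a, c and b packed tightly, with c flush towards the +x wall and the remaining slot on the left. The predicted tab outline matches the real tab at (161,183) in the scene crop. I go down and grip.

Emit:
jog_arm:
  steps:
    - [[0, 0, 0, 0.005, 0.008, 0.09, 0.1], [0, 0, 0, 0, 0, 0.1, 0.1], [0, 0, 0, 0, 0, 0.1, 0.1], [0, 0, 0, 0, 0, 0.06, 0.1], [0, 0, 0, 0, 0, 0.036, 0.1], [0, 0, 0, 0, 0, 0, 0.1], [0, 0, 0, 0, 0, 0, -1], [0, 0, 0, 0, 0, 0, -1], [0, 0, 0, 0, 0, 0, -1], [0, 0, 0, 0, 0, 0, -1], [0, 0, 0, 0, 0, 0, -1], [0, 0, 0, 0, 0, 0, -1]]

```text
time_s: 19.05
tool_pos: [520.2, -217.0, 32.8]
ee_rot: [0.993, 2.98, -0.0]
wrist_force: [-0.0, 1.3, 0.8]
grip_width: 12.7
```

```bash
python3 plan.py 519.4 -218.8 32 53;python3 look.py 10 scene; python3 - <<'E'
from h import *
c,K,T=load("scene_10.npz"); crop(c,125,140,75,75,8,"pics/s10.png")
E
```

```text
t 19.05 tcp [ 520.2 -217.    32.8] yaw_y 53.14 tilt 0.04 F [-0.   1.3  0.8] w 12.7 q6 -1.34
turn z units 0.034
after turn: shift units x -0.0024 y -0.0097 z 0.0041
```

View pics/s10.png

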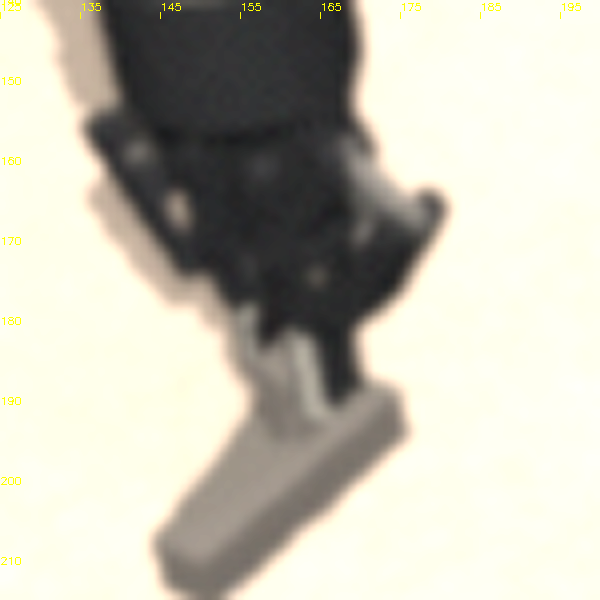

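Emit:
jog_arm:
  steps:
    - [[0, 0, 0, 0, 0, -0.04, -1], [0, 0, 0, 0, 0, -0.08, -1], [0, 0, 0, 0, 0, -0.12, -1], [0, 0, 0, 0, 0, -0.12, -1], [0, 0, 0, 0, 0, -0.12, -1], [0, 0, -0.8, 0, 0, 0, -1], [0, 0, -0.9, 0, 0, 0, -1], [0, 0, -0.9, 0, 0, 0, -1], [0, 0, -0.9, 0, 0, 0, -1], [0, 0, -0.9, 0, 0, 0, -1], [0, 0, -0.9, 0, 0, 0, -1], [0, 0, -0.9, 0, 0, 0, -1]]

```text
time_s: 20.1
tool_pos: [519.9, -216.8, 129.0]
ee_rot: [0.325, 3.125, -0.0]
wrist_force: [0.9, -0.4, -0.7]
grip_width: 12.9
```

Emit:
jog_arm:
  steps:
    - [[0, 0, -0.9, 0, 0, 0, -1], [0, 0, -0.9, 0, 0, 0, -1], [0, 0, -0.2, 0, 0, 0, -1], [0, 0, 0, 0, 0, 0, -1]]

```text
time_s: 20.43
tool_pos: [520.0, -216.8, 128.8]
ee_rot: [0.112, 3.139, -0.0]
wrist_force: [-1.2, 0.3, -1.6]
grip_width: 12.8
```

```bash
python3 plan.py 576.2 98.5 128 86.1
```

```text
t 20.43 tcp [ 520.  -216.8  128.8] yaw_y 85.9 tilt 0.01 F [-1.2  0.3 -1.6] w 12.8 q6 -1.92
turn z units -0.051
after turn: shift units x -0.1731 y 1.5921 z 0.0040
```

Emit:
jog_arm:
  steps:
    - [[0, 0, -0.05, -0.0173, 0.15, 0, -1], [0, 0, 0, -0.0173, 0.1602, 0, -1], [0, 0, 0, -0.0173, 0.1602, 0, -1], [0, 0, 0, -0.0173, 0.1602, 0, -1], [0, 0, 0, -0.0173, 0.1602, 0, -1], [0, 0, 0, -0.0173, 0.1602, 0, -1], [0, 0, 0, -0.0173, 0.1602, 0, -1], [0, 0, 0, -0.0173, 0.1602, 0, -1], [0, 0, 0, -0.0173, 0.1602, 0, -1], [0, 0, 0, -0.0173, 0.1602, 0, -1], [0, 0, 0, 0, 0, 0, -1], [0, 0, 0, 0, 0, 0, -1]]

```text
time_s: 21.43
tool_pos: [576.1, 100.0, 128.5]
ee_rot: [0.103, 3.14, -0.0]
wrist_force: [-0.2, -0.8, -1.5]
grip_width: 12.6
```

Emit:
jog_arm:
  steps:
    - [[0, 0, 0, 0, 0, 0.1, -1], [0, 0, 0, 0, 0, 0.1, -1], [0, 0, 0, 0, 0, 0.1, -1], [0, 0, 0, 0, 0, 0, -1], [0, 0, 0, 0, 0, 0, -1]]

```text
time_s: 21.85
tool_pos: [575.0, 97.2, 67.7]
ee_rot: [-0.108, -3.137, 0.001]
wrist_force: [-0.5, 0.5, -0.6]
grip_width: 12.7
```

```bash
python3 plan.py 576.2 98.5 37.8 86.1;python3 look.py 11 scene,top
```

```text
t 21.85 tcp [575.   97.2  67.7] yaw_y 86.04 tilt 0.17 F [-0.5  0.5 -0.6] w 12.7 q6 -1.35
turn z units -0.015
after turn: shift units x -0.0055 y 0.0069 z 0.1497
```

View pics/scene_11.png

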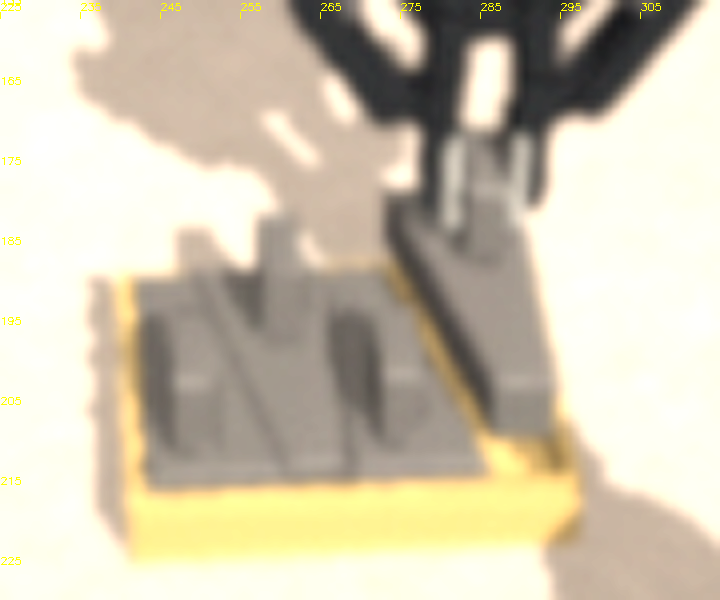

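View pics/top_11.png

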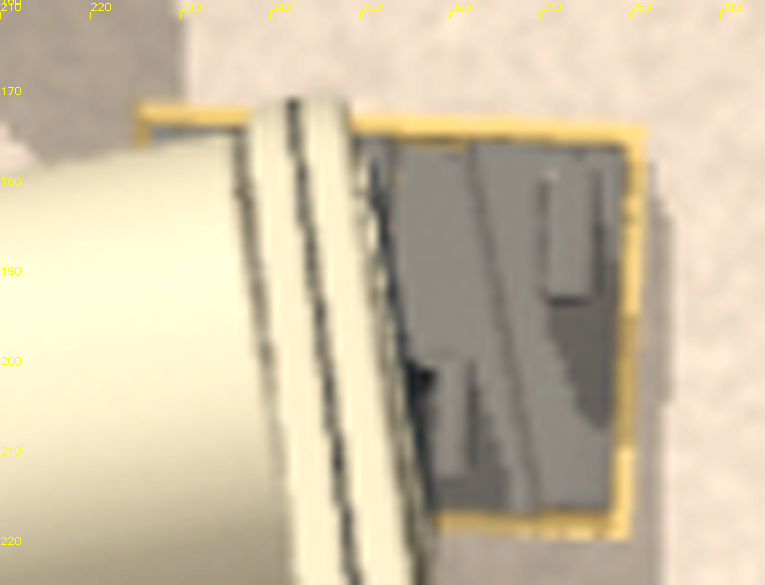

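```bash
python3 - <<'E'
from h import *
import pickle
tr,_=pickle.load(open('fit.pkl','rb'))
c,K,T=load("scene_11.npz")
a=np.radians(176.0); p=np.array([575.0,97.2])-R2(a)@[24.4,0]
ac=np.radians(-3.95); pc=np.array([625.8,61.45])-R2(ac)@[25.4,0]
Ld=lines(wedge(*p,a,34.9),K,T); Lc=lines(wedge(*pc,ac,5)[1:],K,T)
crop(c,225,155,90,75,8,"pics/o11.png",Ld+Lc+lines(tray(*tr),K,T)[2:3])
E
```

```text
(no output)
```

View pics/o11.png

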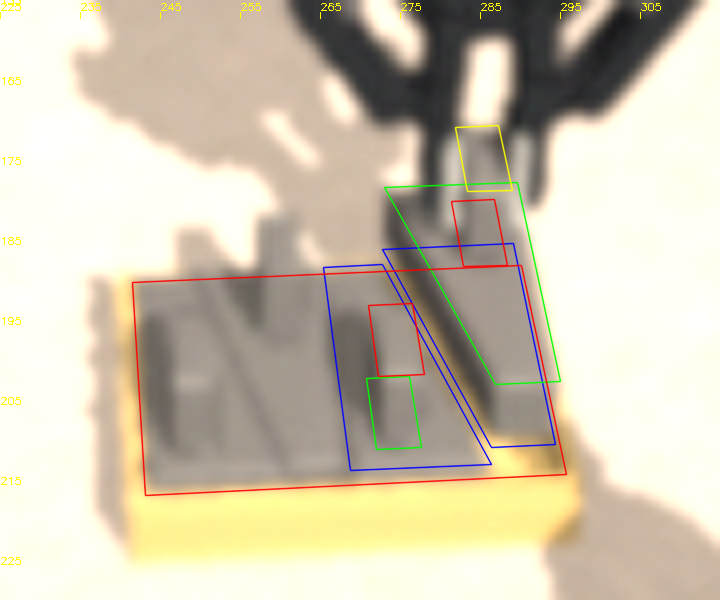

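Emit:
jog_arm:
  steps:
    - [[0, 0, 0, 0, 0, 0.04, -1], [0, 0, 0, 0, 0, 0, -1], [0, 0, 0, 0, 0, 0, -1], [0, 0, 0, 0, 0, 0, -1]]

```text
time_s: 22.28
tool_pos: [576.2, 98.5, 60.7]
ee_rot: [0.106, 3.139, 0.0]
wrist_force: [-0.0, -0.9, -0.9]
grip_width: 12.8
```

```bash
python3 plan.py 576.0 98.5 37.8 86.1
```

```text
t 22.28 tcp [576.2  98.5  60.7] yaw_y 86.14 tilt 0.02 F [-0.  -0.9 -0.9] w 12.8 q6 -1.35
turn z units 0.011
after turn: shift units x 0.0010 y -0.0002 z 0.1147
```

Emit:
jog_arm:
  steps:
    - [[0, 0, 0, 0.002, 0, 0.015, -1], [0, 0, 0, 0, 0, 0.015, -1], [0, 0, 0, 0, 0, 0, -1], [0, 0, 0, 0, 0, 0, -1]]

```text
time_s: 22.62
tool_pos: [575.7, 98.6, 54.2]
ee_rot: [-0.105, -3.14, 0.0]
wrist_force: [0.6, 0.1, -0.2]
grip_width: 12.7
```

Emit:
jog_arm:
  steps:
    - [[0, 0, 0, 0, 0, 0.015, -1], [0, 0, 0, 0, 0, 0.015, -1], [0, 0, 0, 0, 0, 0, -1], [0, 0, 0, 0, 0, 0, -1]]

```text
time_s: 22.95
tool_pos: [575.8, 98.5, 48.2]
ee_rot: [0.106, 3.14, -0.0]
wrist_force: [0.7, -0.1, -1.1]
grip_width: 13.0
```

Emit:
jog_arm:
  steps:
    - [[0, 0, 0, 0, 0, 0.015, -1], [0, 0, 0, 0, 0, 0.015, -1], [0, 0, 0, 0, 0, 0, -1], [0, 0, 0, 0, 0, 0, -1]]

```text
time_s: 23.28
tool_pos: [575.7, 98.5, 42.2]
ee_rot: [0.106, 3.14, -0.0]
wrist_force: [0.6, -0.4, -1.6]
grip_width: 13.0
```

Emit:
jog_arm:
  steps:
    - [[0, 0, 0, 0, 0, 0.015, -1], [0, 0, 0, 0, 0, 0, -1], [0, 0, 0, 0, 0, 0, -1]]

```text
time_s: 23.53
tool_pos: [575.7, 98.5, 39.3]
ee_rot: [0.106, 3.14, -0.0]
wrist_force: [1.1, 0.2, -1.9]
grip_width: 12.7
```

No resistance on the way down; I go on to the floor.

Emit:
jog_arm:
  steps:
    - [[0, 0, 0, 0, 0, 0.008, -1], [0, 0, 0, 0, 0, 0, -1], [0, 0, 0, 0, 0, 0, -1]]

```text
time_s: 23.78
tool_pos: [575.7, 98.5, 37.8]
ee_rot: [0.106, 3.14, 0.0]
wrist_force: [1.2, 0.5, -1.1]
grip_width: 12.8
```

Emit:
jog_arm:
  steps:
    - [[0, 0, 0, 0, 0, 0.005, -1], [0, 0, 0, 0, 0, 0, -1], [0, 0, 0, 0, 0, 0, -1]]

```text
time_s: 24.03
tool_pos: [575.6, 98.6, 37.6]
ee_rot: [0.106, 3.14, 0.0]
wrist_force: [-1.2, -0.5, 7.3]
grip_width: 12.5
```

```bash
python3 plan.py 576.0 98.5 37.8 86.1; python3 look.py 12 scene
```

```text
t 24.03 tcp [575.6  98.6  37.6] yaw_y 86.15 tilt 0.01 F [-1.2 -0.5  7.3] w 12.5 q6 -1.35
turn z units 0.012
after turn: shift units x -0.0018 y -0.0003 z -0.0010
```

View pics/scene_12.png

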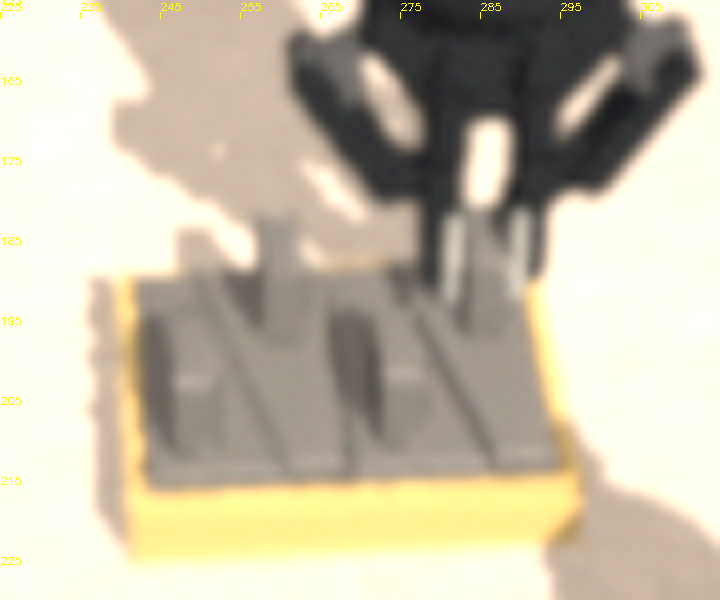

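d rests on the floor (7 N at z=37.6), between c and the +y wall. I release, rise and move clear.

Emit:
jog_arm:
  steps:
    - [[0, 0, 0, 0, 0, -0.004, -1], [0, 0, 0, 0, 0, 0, 0.1], [0, 0, 0, 0, 0, 0, 0.1], [0, 0, 0, 0, 0, 0, 0.1], [0, 0, 0, 0, 0, 0, 0.1], [0, 0, 0, 0, 0, -0.06, 0.1], [0, 0, 0, 0, 0, -0.1, 0.1], [0, 0, 0, 0, 0, -0.1, 0.1], [0, 0, 0, 0, 0, -0.15, 0.1], [0, 0, 0, 0, 0, -0.15, 0.1], [0, 0, 0, 0.1, 0.15, -0.1, 0.1], [0, 0, 0, 0.1, 0.15, 0, 0.1]]

```text
time_s: 25.08
tool_pos: [542.9, 161.4, 175.1]
ee_rot: [0.111, 3.131, 0.004]
wrist_force: [1.1, 1.3, -0.0]
grip_width: 47.1
```

Emit:
jog_arm:
  steps:
    - [[0, 0, 0, 0.1, 0.15, 0, 0.1], [0, 0, 0, 0.1, 0.15, 0, 0.1], [0, 0, 0, 0.1, 0.15, 0, 0.1], [0, 0, 0, 0.1, 0.15, 0, 0.1], [0, 0, 0, 0.1, 0.15, 0, 0.1], [0, 0, 0, 0, 0, 0, 0.1], [0, 0, 0, 0, 0, 0, 0.1], [0, 0, 0, 0, 0, 0, 0.1]]

```text
time_s: 25.75
tool_pos: [450.0, 317.5, 170.1]
ee_rot: [0.104, 3.14, -0.0]
wrist_force: [-0.5, -0.0, 0.3]
grip_width: 47.1
```

```bash
python3 plan.py 576.0 98.5 37.8 86.1; python3 look.py 13 scene,top; python3 - <<'E'
from h import *
c,K,T=load("top_13.npz"); cv2.imwrite("pics/full13.png",cv2.resize(c[:,:,::-1],(800,600)))
E
```

```text
t 25.75 tcp [450.  317.5 170.1] yaw_y 86.2 tilt 0.02 F [-0.5 -0.   0.3] w 47.1 q6 -0.91
turn z units 0.024
after turn: shift units x -0.7030 y -1.0494 z 0.6615
```

View pics/top_13.png

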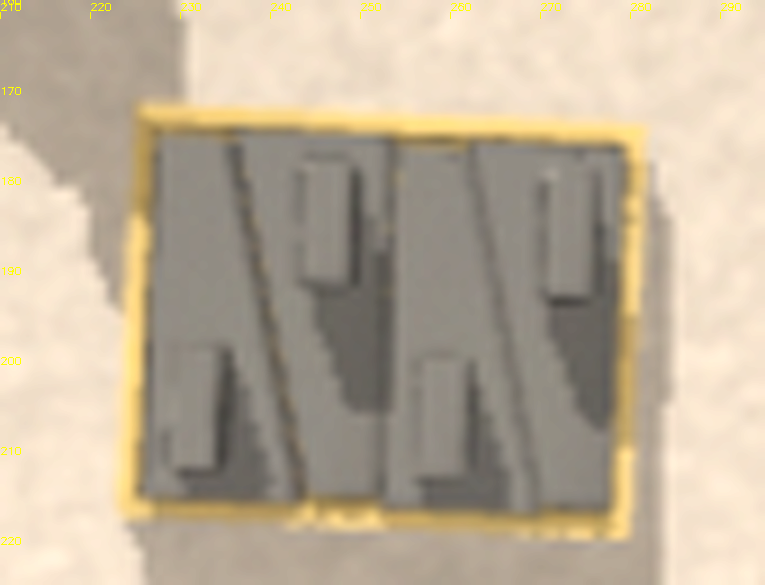

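View pics/scene_13.png

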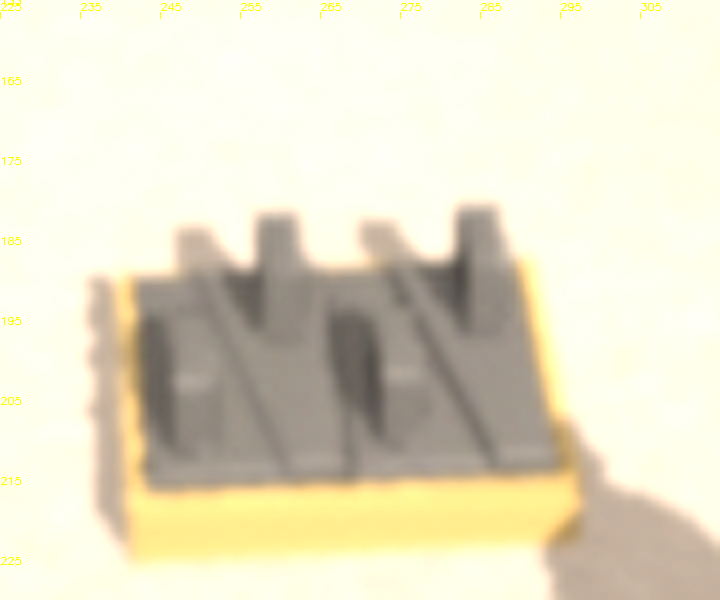

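View pics/full13.png

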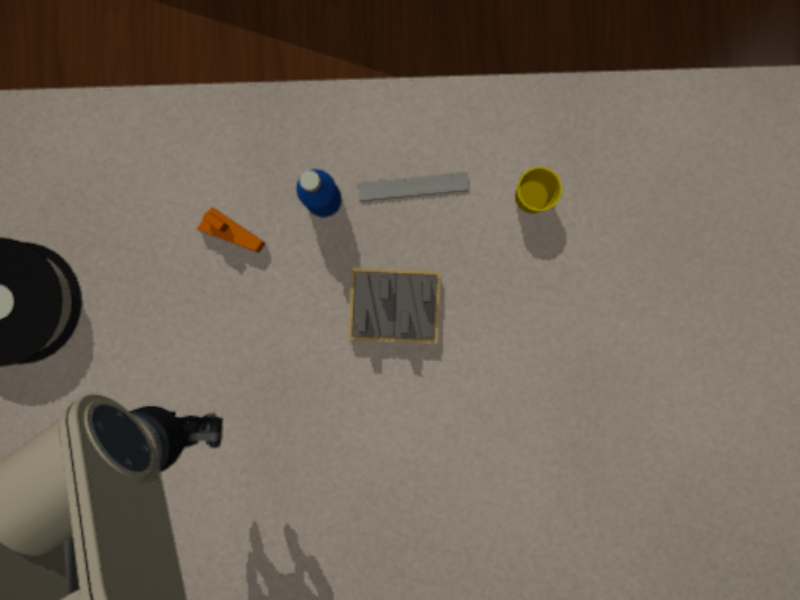

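The last pictures show all four wedges flat, level and side by side in the tray, thick end to thin end alternately. The tabs are at top-crop (232,205), (246,184), (258,206) and (272,185). Bottle, cup, ruler and orange piece are at the same pixels as at the start, and the gripper is well clear. I hand the job in.

```bash
python3 -c "
from plant import robot
print(robot.sign_off())"
```

```text
the job is handed in; nothing more can be done
None
```

All four wedges are packed in the tray: flat on the floor, side by side, and alternating thick end to thin end. I handed the job in at about 26 s of the 67 s allowed, with the gripper clear of everything; sign-off gives no verdict.

- **Packing:** I dragged wedge_b by its tab, pushing wedge_a along, until both stood against the tray's -y wall. The grey wedge from the +y side of the table then went in next to b and was pushed up tight. The grey wedge from the -y side went into the last slot with no resistance on the way down.
- **Forces:** The highest wrist force I read was about 17 N. Both added wedges touched the floor at the expected height.
- **Last pictures:** Only thin gaps remain between the wedges. The bottle, cup, ruler and orange wedge had not moved.
- **Which is c and which is d:** The task doesn't say which of the two identical table wedges is c and which is d, so I chose slots by the shorter turn.
- **Disagreements:** The overlay in the scene picture ran about 1 pixel off. The walls I felt agreed with the top-view fit to about 0.2 mm, so I relied on those.

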